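# Fetch the bench anvil from behind the bottle, bur block and mallet

## Task

Clear the bottle, the bur block and the mallet off the dark wooden board into the grey tray, all three standing upright in it, then fetch the small steel anvil from behind them and set it upright on the middle of the rubber pad, lengthwise along the pad. After that put the bottle, the bur block and the mallet back upright, each exactly where it stood on the board at the start and square to the board again. Do not knock anything over, and leave the hammer, the loupe and the ring box alone.

Things in the scene. Friction and masses are not known exactly. Their poses are not given: they have to be found in the camera images.
- flask: Squat white round ceramic bottle, closed: body 54 mm across and 46 mm high, shoulder narrowing up to 58 mm, then a black cylindrical cap 28 mm across from 58 to 95 mm height: grip it there. About 0.2 kg. Origin: centre of the underside, z up its axis. Stands in the front row on the board (which of the three places varies).
- burblock: Bur stand: square light wooden block 54 x 54 mm, 36 mm high, eight thin steel burs standing in its top (up to 59 mm height) and in the middle a round wooden post 24 mm across up to 95 mm height: grip the post above the burs. About 0.2 kg. Origin: centre of the underside; x, y along the sides, z up. Stands in the front row on the board.
- mallet: Wooden mallet standing on its head, handle up: head 50 mm along its x, 60 mm along its y, 46 mm high; handle 24 x 24 mm square (sides along x and y), in the middle, up to 106 mm height: grip the handle. About 0.25 kg. Origin: centre of the underside, z up. It stands in the front row on the board, x roughly along the board's x.
- anvil: Small steel bench anvil, 50 mm high, 0.6 kg, standing behind (+x of) the front row, about 10 mm from it. Origin: centre of its underside; y along its length (horn to +y), roughly the board's y; z up. Foot 40 x 70 x 14 mm high, waist 22 mm along x. Grip the top block across x: 28 mm along x, 70 mm along y, from 32 to 50 mm height. The horn reaches y = +66 mm.
- rack: Fixed dark wooden board, 150 mm along its x, 240 mm along its y, 12 mm thick. Origin: centre of its underside on the bench; its top is 12 mm higher. Its x points away from the robot (turned by up to about 0.15 rad). The front row of three things stands on it about 66 mm apart along its y, with 5 to 15 mm between their wider lower parts.
- tray: Fixed grey open tray, the side area: 250 mm along its x, 120 mm along its y, walls 5 mm thick and 20 mm high, inner floor 5 mm above its origin. Origin: centre of its underside on the bench. It lies to the left or the right of the board, its x roughly away from the robot.
- pad: Fixed dark rubber pad, 100 mm along its x, 160 mm along its y, 8 mm thick. Origin: centre of its underside on the bench; its top is 8 mm higher. It lies on the other side of the board from the tray; its y is its length.
- hammer: Bystander: small hammer, 190 mm long, lying crosswise on the bench between the robot and the board. Leave it alone.
- loupe: Bystander: black round loupe, 34 mm across, 30 mm high, standing on the bench beyond the board, left. Leave it alone.
- ringbox: Bystander: small blue ring box, 50 x 50 mm, 35 mm high, on the bench beyond the board, right. Leave it alone.

How it is judged:
By the outcome, as a careful person would: the job done as asked, in the order asked, and still so for the second after the job is handed in, with the robot touching nothing.
It also fails if it takes over 141 s, if anything falls off the work surface, if the arm or the gripper's body presses on something with over 40 N, if the wrist force passes 120 N, or if a joint passes its speed limit or range.

## Robot

A 6-joint arm with a two-finger parallel gripper is mounted at the origin on the work surface. World frame = base frame: x ahead of the robot, y to its left, z up, the work surface at z = 0. Lengths are in m, angles in rad, forces in N, time in s.
With the tool pointing down it reaches from about 0.3 to 0.825 m from the base axis. Payload 5.4 kg.
Tool frame: the origin (TCP) lies at the very end of the fingers, on their centre line; the grasp point (between the pads) lies 19 mm behind it; z points along the fingers, y is the line along which they close (so a half turn about z gives the same grasp; the last joint's range is limited). The gripper opens to 92 mm and grips with 3 to 60 N. Pads are 20 mm wide; open, the fingers measure 128 mm over their backs; the gripper's body (75 mm by 189 mm) begins 69 mm behind the grasp point.
Start: joints at [1.086, 0.158, 1.597, -0, 1.386, -0.21], TCP at [0.156, 0.553, 0.192] pointing down, gripper open.
Joint ranges: [-2.91, 2.91], [-0.94, 2.29], [0.18, 2.7], [-1.29, 4.43], [0.17, 2.64], [-3, 3]. Speed limits (rad/s): [2.57, 2.57, 3.14, 3.14, 3.14, 3.14].

## Interface

Orientations are given as a 3x3 rotation matrix whose columns are the frame's x, y, z axes.
In Python, from bench import bot gives the robot as it stands.
- The arm moves only by the tool jog_arm, never from a script. Its argument "moves" is a list of rows, each a list of 7 numbers: the shift along the tool's x, y, z in m, then the turn, a rotation vector about the tool's x, y, z in degrees, then the opening in per cent of the stroke, from 0 (shut) to 100 (fully open). In form: [[tx, ty, tz, rx, ry, rz, hand], ...]. A call has 1 to 10 rows; each row is the pose to reach, as a shift and turn from the pose commanded when the call began, along the tool's axes at that moment; what a row does not reach only later rows make up. A row lasts 1/12 s, in which the tool goes at most 41.7 mm and 7.16 degrees, less where a joint would pass 70% of its speed; a pose out of reach is approached as far as the arm can. A call with a gripper value outside its range is refused whole. The fingers move at their own pace and stop on an object; "force" is the grip in N (left out, the last holds). Time passes only in rows, so rows that repeat a pose let the fingers close. It gives the time, the measured TCP pose, the force, the opening and the grip force at its end, in the units of the state.
- bot.get_obs(): the state, without advancing time (a new reading comes with each control period).
- bot.capture(name): name is "scene" or "top" or "wrist"; returns (picture, depth): 384x512x3 uint8, red, green, blue; 384x512 float32, m along the optical axis (not along the pixel's ray), 0 where there is no reading.
- bot.get_calibration(name): a dict with "fx", "fy", "cx", "cy" (pixels), "rvec" (rotation vector, rad) and "tvec" (3), from world to camera coordinates, as OpenCV has them; the wrist camera has in their place "mount" (4x4, takes a point from camera to tool coordinates, whose origin is the TCP and whose axes are the flange's). Camera axes: x right, y down, z forward; pixel columns grow to the right and rows downward; lengths in m; the calibration is good to about 2 mm. The wrist camera is an equidistant fisheye: a pixel r from the principal point sees the ray r / f radians off the axis. A picture is of the moment at which its call begins: read the wrist's pose just before it. get_calibration takes no time and is no camera call.
- bot.job_done(): hands the job in; it is judged then, once.
The state is a dict: "time_s": time; "q": joint angles; "qvel": joint speeds; "joint_efforts": joint torques, N m; "position": TCP position; "tcp_rot": TCP orientation; "contact_force": force on the tool from outside, world axes, zero at the start; "ft_torque": the same for the moment, N m; "grip_width": finger opening in m; "grasp_force": force on a finger pad.
Only numpy, scipy, OpenCV 4.12 (cv2) and the standard library are available. Lean on these libraries where they do the work, as an engineer would, in place of code of your own. Each camera call takes 0.05 s, during which the arm holds its last target. There are 200 camera calls.

## Working session

There is one attempt and no reset: what is moved stays moved. The work goes in short steps, Python scripts to look and compute and a tool call to move; the robot and the scene stay as the last step left them, time stands still between calls to the robot, and variables do not carry over. Pictures are saved under pics/ and viewed, at most 14 in all, crops included, and the job is handed in when it is done.

Besides the shell and the picture viewer there is one more tool, called after ">>>" as name(argument=value, ...) on one line, values as JSON. jog_arm: Moves the arm, as the interface text tells. Its arguments: {"type":"object","properties":{"moves":{"type":"array","items":{"type":"array","items":{"type":"number"}}},"force":{"type":"number"}},"required":["moves"]}

```bash
ls; mkdir -p pics
python3 - <<'E'
from bench import bot
import cv2,numpy as np
o=bot.get_obs();print(o['time_s'],o['position'],o['tcp_rot'],o['grip_width'])
for n in('scene','top'):
    p,d=bot.capture(n);cv2.imwrite(f'pics/{n}0.png',p[:,:,::-1]);np.save(f'pics/{n}0d.npy',d);c=bot.get_calibration(n);print(n,c)
E
```

```text
pics
0.0 [0.15572022 0.55280569 0.19129952] [[-9.62487248e-01  2.71325463e-01 -8.89427224e-04]
 [ 2.71326640e-01  9.62485795e-01 -1.71718618e-03]
 [ 3.90144735e-04 -1.89409510e-03 -9.99998130e-01]] 0.09167565583871833
scene {'fx': 371.03453380213443, 'fy': 371.03453380213443, 'cx': 248.18925681050743, 'cy': 193.22519905232437, 'rvec': array([ 2.08935221,  1.13668793, -0.51299938]), 'tvec': array([-0.31440509, -0.29591687,  1.19752434])}
top {'fx': 385.3148210450974, 'fy': 385.3148210450974, 'cx': 254.64487410810702, 'cy': 195.46639759892972, 'rvec': array([ 2.13278277, -2.16572702,  0.13815136]), 'tvec': array([0.02048489, 0.56565205, 0.92532564])}
```

View pics/top0.png

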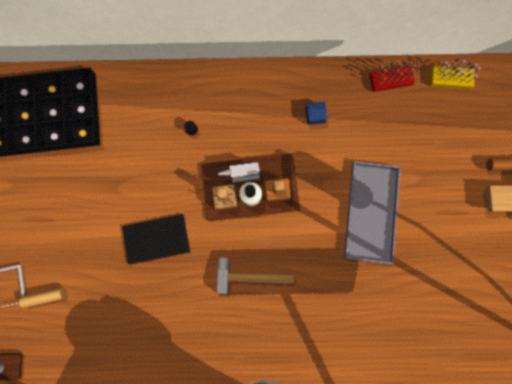

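View pics/scene0.png

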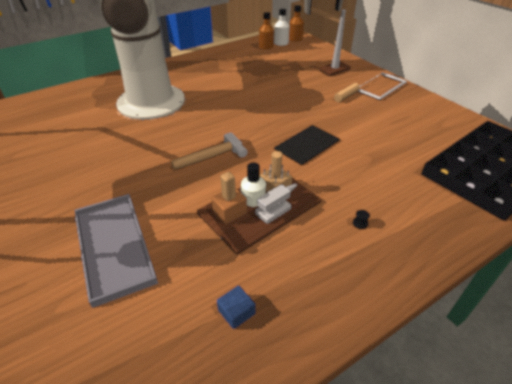

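```bash
cat > h.py <<'E'
from bench import bot
import cv2,numpy as np
from scipy.spatial.transform import Rotation as R
def world(name,d):
    c=bot.get_calibration(name);Rm=cv2.Rodrigues(c['rvec'])[0]
    v,u=np.indices(d.shape)
    P=np.stack([(u-c['cx'])/c['fx']*d,(v-c['cy'])/c['fy']*d,d],-1)
    return (P-c['tvec'])@Rm
def rect(m,W):
    p=W[m][:,:2].astype(np.float32)
    r=cv2.minAreaRect(p*1000); return np.round(r[0],1),np.round(r[1],1),round(r[2],2),len(p)
def wrist():
    """returns pic, depth, world points"""
    o=bot.get_obs();p,d=bot.capture('wrist');c=bot.get_calibration('wrist')
    v,u=np.indices(d.shape);x=(u-c['cx'])/c['fx'];y=(v-c['cy'])/c['fy'];th=np.hypot(x,y)
    k=np.tan(th)/np.maximum(th,1e-9)
    P=np.stack([x*k*d,y*k*d,d],-1)
    M=c['mount'];T=P@M[:3,:3].T+M[:3,3]
    return p,d,T@o['tcp_rot'].T+o['position'],o
E
python3 - <<'E'
from h import *
d=np.load('pics/top0d.npy');W=world('top',d);p=cv2.imread('pics/top0.png')
def box(x0,y0,x1,y1):
    m=np.zeros(d.shape,bool);m[y0:y1,x0:x1]=1;return m&(d>0)
z=W[...,2]
print('bench z',np.median(z[300:330,200:300]))
g=p.astype(int).sum(2)
for n,m in dict(pad=box(115,205,195,270)&(g<110),padz=box(115,205,195,270)&(z>.005),rackz=box(190,145,310,230)&(z>.007),tray=box(335,150,410,275)&(z>.003),traywall=box(335,150,410,275)&(z>.014),
 bur=box(205,180,239,215)&(z>.035),flask=box(239,175,266,212)&(z>.035),mallet=box(267,172,295,205)&(z>.035),anvil=box(215,155,265,182)&(z>.03),burtop=box(205,180,239,215)&(z>.09),flasktop=box(239,175,266,212)&(z>.09),mallettop=box(267,172,295,205)&(z>.095)).items():
    print(n,*rect(m,W),np.round(np.median(z[m]),4),np.round(W[m].mean(0),4))
c=bot.get_calibration('wrist');print(c)
pp,dd,WW,o=wrist();cv2.imwrite('pics/w0.png',pp[:,:,::-1]);print(o['time_s'])
E
```

```text
bench z -0.00010649111404351018
pad [463.  266.8] [ 95.6 156.2] 10.59 2266 0.008 [0.4628 0.2665 0.008 ]
padz [466.5 265.6] [193.4 141.3] 86.08 2353 0.0081 [0.4626 0.2665 0.0081]
rackz [597.2  24.9] [157.2 240.3] 5.86 5309 0.0132 [0.5898 0.0243 0.0304]
tray [ 524.3 -290. ] [188.4 324.1] 86.33 4147 0.0054 [ 0.5217 -0.2876  0.0074]
traywall [ 523.4 -286.6] [121.7 250.3] 82.26 652 0.0187 [ 0.5223 -0.2879  0.0187]
bur [564.7  88.4] [54.7 53.9] 7.19 474 0.0485 [0.5619 0.087  0.06  ]
flask [580.1  17.9] [64.2 72.8] 89.72 415 0.0648 [0.5695 0.0222 0.0738]
mallet [579.2 -44.8] [50.2 57.1] 5.05 472 0.058 [ 0.5751 -0.0444  0.0716]
anvil [626.1  52.1] [ 28.7 100.5] 7.04 401 0.0611 [0.626  0.043  0.0603]
burtop [563.7  88.3] [22.2 21.4] 43.97 88 0.1062 [0.5635 0.0879 0.1052]
flasktop [569.6  23. ] [25.7 25.9] 62.84 114 0.1067 [0.5691 0.0228 0.1061]
mallettop [579.  -43.3] [23.7 23.3] 4.41 114 0.1168 [ 0.5774 -0.043   0.1151]
{'fx': 297.3186396354542, 'fy': 297.3186396354542, 'cx': 258.9241543317006, 'cy': 189.84829905794064, 'mount': array([[-7.76052521e-04, -9.54470198e-01, -2.98305277e-01,
         8.51967941e-02],
       [ 9.99999697e-01, -7.24472408e-04, -2.83484638e-04,
         5.47353554e-04],
       [ 5.44636961e-05, -2.98305407e-01,  9.54470472e-01,
        -1.92428583e-01],
       [ 0.00000000e+00,  0.00000000e+00,  0.00000000e+00,
         1.00000000e+00]])}
0.1
```

>>> jog_arm(moves=[[-0.543, -0.401, -0.07, 0, 0, 68, 100], [-0.543, -0.401, -0.07, 0, 0, 68, 100], [-0.543, -0.401, -0.07, 0, 0, 68, 100], [-0.543, -0.401, -0.07, 0, 0, 68, 100], [-0.543, -0.401, -0.07, 0, 0, 68, 100], [-0.543, -0.401, -0.07, 0, 0, 68, 100], [-0.543, -0.401, -0.07, 0, 0, 68, 100], [-0.543, -0.401, -0.07, 0, 0, 68, 100], [-0.543, -0.401, -0.07, 0, 0, 68, 100], [-0.543, -0.401, -0.07, 0, 0, 68, 100]])

```text
time_s: 0.98
position: [0.4108, 0.2241, 0.2354]
tcp_rot: [[-0.103, 0.995, 0.0], [0.995, 0.103, 0.0], [0.0, 0.0, -1.0]]
contact_force: [0.6, 0.8, 1.1]
grip_width: 0.0917
grasp_force: 0.0
```

```bash
cat >> h.py <<'E'
def go(x,y,z,yaw):
    """shift and turn (deg) for the tool y axis at world angle yaw, pointing down"""
    o=bot.get_obs();a=np.radians(yaw);c,s=np.cos(a),np.sin(a)
    T=np.array([[-s,c,0],[c,s,0],[0,0,-1.]]);A=o['tcp_rot']
    t=A.T@(np.array([x,y,z])-o['position']);r=R.from_matrix(A.T@T).as_rotvec(degrees=True)
    print(round(o['time_s'],2),'at',np.round(o['position'],4),'yaw',round(np.degrees(np.arctan2(A[1,1],A[0,1])),2),'w',round(o['grip_width'],4),'F',np.round(o['contact_force'],1),'-> move',np.round(t,4),np.round(r,2))
E
python3 -c "
from h import *
go(.57,.02,.26,6.1)"
```

```text
0.98 at [0.4108 0.2241 0.2354] yaw 5.92 w 0.0917 F [0.6 0.8 1.1] -> move [-0.2195  0.1373 -0.0246] [ 0.01 -0.01 -0.18]
```

>>> jog_arm(moves=[[-0.22, 0.137, -0.025, 0, 0, 0, 100], [-0.22, 0.137, -0.025, 0, 0, 0, 100], [-0.22, 0.137, -0.025, 0, 0, 0, 100], [-0.22, 0.137, -0.025, 0, 0, 0, 100], [-0.22, 0.137, -0.025, 0, 0, 0, 100], [-0.22, 0.137, -0.025, 0, 0, 0, 100], [-0.22, 0.137, -0.025, 0, 0, 0, 100], [-0.22, 0.137, -0.025, 0, 0, 0, 100], [-0.22, 0.137, -0.025, 0, 0, 0, 100], [-0.22, 0.137, -0.025, 0, 0, 0, 100]])

```text
time_s: 1.82
position: [0.5693, 0.0236, 0.26]
tcp_rot: [[-0.11, 0.994, -0.001], [0.994, 0.11, 0.001], [0.001, -0.001, -1.0]]
contact_force: [-0.9, -0.1, 0.8]
grip_width: 0.092
grasp_force: 0.0
```

Run:
```python
from h import *
p,d,W,o=wrist();cv2.imwrite('pics/w1.png',p[:,:,::-1]);np.savez('pics/w1.npz',p=p,d=d,W=W)
go(.57,.02,.26,6.1)
z=W[...,2];x=W[...,0];y=W[...,1];ok=(d>0)
def B(x0,x1,y0,y1,z0,z1):return ok&(x>x0)&(x<x1)&(y>y0)&(y<y1)&(z>z0)&(z<z1)
for n,a in dict(burtop=(.53,.6,.06,.12,.1,.115),flasktop=(.53,.61,-.01,.05,.1,.115),mallettop=(.54,.62,-.07,-.01,.11,.125),bur=(.52,.603,.055,.125,.044,.052),mallet=(.53,.612,-.09,-.01,.05,.07),rack=(.45,.75,-.15,.2,.008,.016),anvil=(.60,.66,-.02,.12,.055,.07)).items():
    m=B(*a)
    if m.sum()>5: print(n,*rect(m,W),np.round(W[m].mean(0),4))
```

```text
1.87 at [0.5693 0.0238 0.2601] yaw 6.36 w 0.0921 F [-0.3 -0.6 -0.2] -> move [-0.0039  0.0002  0.0001] [-0.04 -0.03  0.26]
burtop [564.8  88.3] [22.  22.4] 6.41 308 [0.5648 0.0884 0.1068]
flasktop [570.   23.1] [26.9 27.1] 44.27 414 [0.5699 0.0239 0.1066]
mallettop [578.5 -43.3] [23.9 22.9] 5.05 345 [ 0.5787 -0.042   0.1167]
bur [565.3  87.5] [53.4 53.7] 6.89 1148 [0.5653 0.0886 0.0478]
mallet [578.6 -43.2] [50.2 59.4] 4.63 958 [ 0.5777 -0.0356  0.0576]
rack [600.1  48.9] [299.8 302. ] 0.01 8870 [0.595  0.0415 0.0119]
anvil [628.8  38.2] [120.3  43.4] 82.8 1205 [0.6271 0.0419 0.0614]
```

View pics/w1.png

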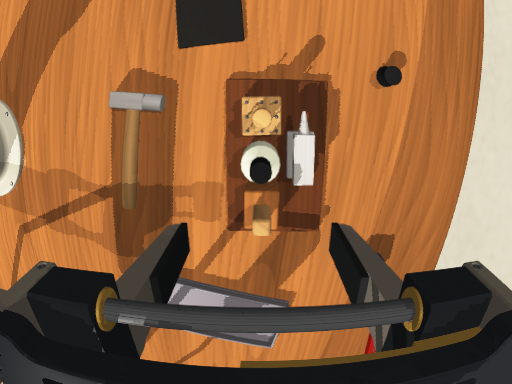

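>>> jog_arm(moves=[[-0.0676, 0.0018, 0, 0, 0, 1.4, 60], [-0.0676, 0.0018, 0.03, 0, 0, 1.4, 60], [-0.0676, 0.0018, 0.07, 0, 0, 1.4, 60], [-0.0676, 0.0018, 0.11, 0, 0, 1.4, 60], [-0.0676, 0.0018, 0.14, 0, 0, 1.4, 60], [-0.0676, 0.0018, 0.14, 0, 0, 1.4, 60], [-0.0676, 0.0018, 0.14, 0, 0, 1.4, 60]])

```text
time_s: 2.45
position: [0.5778, -0.0432, 0.1194]
tcp_rot: [[-0.086, 0.996, -0.003], [0.996, 0.086, 0.001], [0.001, -0.003, -1.0]]
contact_force: [0.2, -0.5, 1.0]
grip_width: 0.0553
grasp_force: 0.0
```

```bash
python3 -c "
from h import *
p,d,W,o=wrist();z=W[...,2];x=W[...,0];y=W[...,1]
m=(d>0)&(x>.54)&(x<.62)&(y>-.075)&(y<-.01)&(z>.11)&(z<.122)
print(rect(m,W),W[m].mean(0))
go(.5785,-.0432,.078,5)"
```

```text
(array([579.3, -43.5]), array([23.5, 23.2]), 4.35, 1004) [ 0.57902202 -0.04206507  0.1167476 ]
2.5 at [ 0.5799 -0.0439  0.1219] yaw 4.94 w 0.0553 F [ 0.6 -0.   0.7] -> move [ 0.0008 -0.0014  0.0439] [ 0.08  0.03 -0.06]
```

>>> jog_arm(moves=[[0, -0.0005, 0.022, 0, 0, 0, 60], [0, -0.0005, 0.043, 0, 0, 0, 60], [0, -0.0005, 0.043, 0, 0, 0, 60], [0, -0.0005, 0.043, 0, 0, 0, 60]])

```text
time_s: 2.83
position: [0.5799, -0.0446, 0.0794]
tcp_rot: [[-0.085, 0.996, 0.002], [0.996, 0.085, -0.001], [-0.001, 0.002, -1.0]]
contact_force: [0.8, -0.4, -0.1]
grip_width: 0.0549
grasp_force: 0.0
```

>>> jog_arm(moves=[[0, 0, 0, 0, 0, 0, 40], [0, 0, 0, 0, 0, 0, 20], [0, 0, 0, 0, 0, 0, 10], [0, 0, 0, 0, 0, 0, 10], [0, 0, 0, 0, 0, 0, 10], [0, 0, 0, 0, 0, 0, 10]], force=20)

```text
time_s: 3.33
position: [0.5795, -0.0449, 0.078]
tcp_rot: [[-0.085, 0.996, 0.001], [0.996, 0.085, -0.0], [-0.0, 0.001, -1.0]]
contact_force: [0.2, -0.0, 2.4]
grip_width: 0.0239
grasp_force: 20.0
```

```bash
python3 -c "
from h import *
go(.598,-.297,.2,5)"
```

```text
3.33 at [ 0.5795 -0.0449  0.078 ] yaw 4.85 w 0.0239 F [ 0.2 -0.   2.4] -> move [-0.2528 -0.0027 -0.122 ] [ 0.07  0.02 -0.15]
```

>>> jog_arm(moves=[[0, 0, -0.03, 0, 0, 0, 10], [-0.015, 0, -0.06, 0, 0, 0, 10], [-0.045, 0, -0.07, 0, 0, 0, 10], [-0.085, -0.001, -0.07, 0, 0, 0, 10], [-0.125, -0.001, -0.07, 0, 0, 0, 10], [-0.165, -0.002, -0.07, 0, 0, 0, 10], [-0.205, -0.002, -0.07, 0, 0, 0, 10], [-0.235, -0.003, -0.07, 0, 0, 0, 10], [-0.253, -0.003, -0.06, 0, 0, 0, 10], [-0.253, -0.003, -0.04, 0, 0, 0, 10]])

```text
time_s: 4.17
position: [0.5983, -0.303, 0.1192]
tcp_rot: [[-0.08, 0.997, 0.004], [0.997, 0.081, -0.005], [-0.005, 0.004, -1.0]]
contact_force: [-0.7, 0.5, -1.6]
grip_width: 0.024
grasp_force: 20.0
```

>>> jog_arm(moves=[[0, 0, 0.02, 0, 0, 0, 10], [0, 0, 0.037, 0, 0, 0, 10], [0, 0, 0.043, 0, 0, 0, 10], [0, 0, 0.046, 0, 0, 0, 10], [0, 0, 0.046, 0, 0, 0, 10], [0, 0, 0.046, 0, 0, 0, 10]])

```text
time_s: 4.67
position: [0.5975, -0.2971, 0.0714]
tcp_rot: [[-0.085, 0.996, 0.0], [0.996, 0.085, -0.0], [-0.0, 0.0, -1.0]]
contact_force: [0.3, 0.8, -2.2]
grip_width: 0.0238
grasp_force: 20.0
```

```bash
python3 -c "
from h import *
go(.598,-.297,.071,5)"
```

```text
4.67 at [ 0.5975 -0.2971  0.0714] yaw 4.86 w 0.0238 F [ 0.3  0.8 -2.2] -> move [0.0001 0.0005 0.0004] [ 0.01  0.01 -0.14]
```

>>> jog_arm(moves=[[0, 0, 0.0006, 0, 0, 0, 10], [0, 0, 0.0006, 0, 0, 0, 10], [0, 0, 0.0006, 0, 0, 0, 40], [0, 0, 0.0006, 0, 0, 0, 50], [0, 0, 0.0006, 0, 0, 0, 50], [0, 0, 0.0006, 0, 0, 0, 50], [0, 0, -0.03, 0, 0, 0, 50], [0, 0, -0.07, 0, 0, 0, 50], [0, 0, -0.1, 0, 0, 0, 50], [0, 0, -0.12, 0, 0, 0, 50]])

```text
time_s: 5.5
position: [0.5987, -0.2981, 0.196]
tcp_rot: [[-0.085, 0.996, 0.005], [0.996, 0.085, -0.003], [-0.004, 0.004, -1.0]]
contact_force: [0.7, 0.0, 0.9]
grip_width: 0.0463
grasp_force: 0.0
```

```bash
python3 -c "
from h import *
go(.57,.0235,.19,5)"
```

```text
5.5 at [ 0.5987 -0.2981  0.196 ] yaw 4.86 w 0.0463 F [0.7 0.  0.9] -> move [ 0.3229 -0.0014  0.0047] [ 0.25  0.22 -0.14]
```

>>> jog_arm(moves=[[0.03, 0, 0, 0, 0, 0, 60], [0.07, 0, 0, 0, 0, 0, 60], [0.11, 0, 0, 0, 0, 0, 60], [0.15, 0, 0, 0, 0, 0, 60], [0.19, 0, 0, 0, 0, 0, 60], [0.23, -0.001, 0, 0, 0, 0, 60], [0.27, -0.001, 0, 0, 0, 0, 60], [0.305, -0.001, 0.02, 0, 0, 0, 60], [0.322, -0.001, 0.04, 0, 0, 0, 60], [0.322, -0.001, 0.07, 0, 0, 0, 60]])

```text
time_s: 6.33
position: [0.5706, 0.0273, 0.1233]
tcp_rot: [[-0.089, 0.996, 0.006], [0.996, 0.089, 0.0], [-0.0, 0.006, -1.0]]
contact_force: [0.8, -0.2, -0.5]
grip_width: 0.0552
grasp_force: 0.0
```

>>> jog_arm(moves=[[0, 0, 0, 0, 0, 0, 60], [0, 0, 0, 0, 0, 0, 60], [0, 0, 0, 0, 0, 0, 60]])

```text
time_s: 6.58
position: [0.5701, 0.0229, 0.1229]
tcp_rot: [[-0.084, 0.996, 0.002], [0.996, 0.084, -0.0], [-0.001, 0.002, -1.0]]
contact_force: [0.3, 0.4, -0.1]
grip_width: 0.0552
grasp_force: 0.0
```

```bash
python3 -c "
from h import *
p,d,W,o=wrist();z=W[...,2];x=W[...,0];y=W[...,1];np.savez('pics/w2.npz',p=p,W=W,d=d)
m=(d>0)&(x>.54)&(x<.60)&(y>-.01)&(y<.055)&(z>.1)&(z<.112)
print(rect(m,W),W[m].mean(0))
m=(d>0)&(x>.54)&(x<.60)&(y>.06)&(y<.12)&(z>.1)&(z<.112)
print(rect(m,W),W[m].mean(0))
go(.570,.0235,.075,5)"
```

```text
(array([570.2,  23.2]), array([27.1, 27.3]), 18.11, 1028) [0.57018975 0.02422846 0.10655617]
(array([565.1,  88. ]), array([22.6, 23.3]), 23.53, 845) [0.56503076 0.08812334 0.10671898]
6.63 at [0.5706 0.0226 0.1235] yaw 4.8 w 0.0551 F [0.8 0.  0.3] -> move [ 0.001  -0.0007  0.0485] [ 0.18  0.05 -0.21]
```

>>> jog_arm(moves=[[0.001, -0.0003, 0.025, 0, 0, 0, 60], [0.001, -0.0003, 0.047, 0, 0, 0, 60], [0.001, -0.0003, 0.047, 0, 0, 0, 60], [0.001, -0.0003, 0.047, 0, 0, 0, 60], [0.001, -0.0003, 0.047, 0, 0, 0, 40], [0.001, -0.0003, 0.047, 0, 0, 0, 20], [0.001, -0.0003, 0.047, 0, 0, 0, 15], [0.001, -0.0003, 0.047, 0, 0, 0, 15], [0.001, -0.0003, 0.047, 0, 0, 0, 15], [0.001, -0.0003, 0.047, 0, 0, 0, 15]], force=20)

```text
time_s: 7.47
position: [0.5697, 0.0244, 0.0753]
tcp_rot: [[-0.085, 0.996, 0.002], [0.996, 0.085, -0.0], [-0.001, 0.002, -1.0]]
contact_force: [1.1, -0.0, 3.6]
grip_width: 0.0274
grasp_force: 20.0
```

```bash
python3 -c "
from h import *
go(.523,-.287,.135,5)"
```

```text
7.47 at [0.5697 0.0244 0.0753] yaw 4.86 w 0.0274 F [ 1.1 -0.   3.6] -> move [-0.3064 -0.0728 -0.0597] [ 0.13  0.03 -0.14]
```

>>> jog_arm(moves=[[0, 0, -0.03, 0, 0, 0, 15], [-0.01, -0.002, -0.06, 0, 0, 0, 15], [-0.045, -0.03, -0.065, 0, 0, 0, 15], [-0.085, -0.05, -0.065, 0, 0, 0, 15], [-0.125, -0.073, -0.065, 0, 0, 0, 15], [-0.165, -0.073, -0.065, 0, 0, 0, 15], [-0.205, -0.073, -0.065, 0, 0, 0, 15], [-0.245, -0.073, -0.065, 0, 0, 0, 15], [-0.28, -0.073, -0.065, 0, 0, 0, 15], [-0.3065, -0.073, -0.06, 0, 0, 0, 15]])

```text
time_s: 8.3
position: [0.5216, -0.291, 0.1346]
tcp_rot: [[-0.083, 0.997, 0.001], [0.997, 0.083, -0.002], [-0.002, 0.001, -1.0]]
contact_force: [0.5, 0.6, -1.6]
grip_width: 0.0267
grasp_force: 20.0
```

>>> jog_arm(moves=[[0, 0, 0.015, 0, 0, 0, 15], [0, 0, 0.04, 0, 0, 0, 15], [0, 0, 0.06, 0, 0, 0, 15], [0, 0, 0.064, 0, 0, 0, 15], [0, 0, 0.066, 0, 0, 0, 15], [0, 0, 0.066, 0, 0, 0, 15], [0, 0, 0.066, 0, 0, 0, 15]])

```text
time_s: 8.88
position: [0.5222, -0.287, 0.0688]
tcp_rot: [[-0.085, 0.996, 0.001], [0.996, 0.085, -0.0], [-0.0, 0.001, -1.0]]
contact_force: [0.5, 0.6, -2.0]
grip_width: 0.0272
grasp_force: 20.0
```

```bash
python3 -c "
from h import *
go(.523,-.287,.0683,5)"
```

```text
8.88 at [ 0.5222 -0.287   0.0688] yaw 4.87 w 0.0272 F [ 0.5  0.6 -2. ] -> move [-0.0001  0.0008  0.0005] [ 0.03  0.02 -0.13]
```

>>> jog_arm(moves=[[0, 0, 0.0005, 0, 0, 0, 15], [0, 0, 0.0005, 0, 0, 0, 15], [0, 0, 0.0005, 0, 0, 0, 40], [0, 0, 0.0005, 0, 0, 0, 50], [0, 0, 0.0005, 0, 0, 0, 50], [0, 0, 0.0005, 0, 0, 0, 50], [0, 0, -0.03, 0, 0, 0, 50], [0, 0, -0.07, 0, 0, 0, 50], [0.01, 0.01, -0.1, 0, 0, 0, 60], [0.04, 0.03, -0.115, 0, 0, 0, 60]])

```text
time_s: 9.72
position: [0.5496, -0.2489, 0.1888]
tcp_rot: [[-0.08, 0.997, 0.006], [0.997, 0.08, -0.006], [-0.007, 0.005, -1.0]]
contact_force: [1.1, -0.3, 0.5]
grip_width: 0.0545
grasp_force: 0.0
```

>>> jog_arm(moves=[[0.035, 0.01, 0, 0, 0, 0, 60], [0.075, 0.02, 0, 0, 0, 0, 60], [0.115, 0.03, 0, 0, 0, 0, 60], [0.155, 0.04, 0, 0, 0, 0, 60], [0.195, 0.0445, 0, 0, 0, 0, 60], [0.235, 0.0445, 0, 0, 0, 0, 60], [0.275, 0.0445, 0, 0, 0, 0, 60], [0.31, 0.0445, 0.01, 0, 0, 0, 60], [0.33, 0.0445, 0.03, 0, 0, 0, 60], [0.33, 0.0445, 0.06, 0, 0, 0, 60]])

```text
time_s: 10.55
position: [0.5667, 0.0921, 0.1259]
tcp_rot: [[-0.089, 0.996, 0.007], [0.996, 0.089, 0.001], [0.0, 0.007, -1.0]]
contact_force: [1.1, -0.4, -0.0]
grip_width: 0.0552
grasp_force: 0.0
```

>>> jog_arm(moves=[[0, 0, 0, 0, 0, 0, 60], [0, 0, 0, 0, 0, 0, 60], [0, 0, 0, 0, 0, 0, 60]])

```text
time_s: 10.8
position: [0.5657, 0.0873, 0.1247]
tcp_rot: [[-0.084, 0.996, 0.002], [0.996, 0.084, -0.0], [-0.0, 0.002, -1.0]]
contact_force: [0.0, 0.5, 0.7]
grip_width: 0.055
grasp_force: 0.0
```

```bash
python3 -c "
from h import *
p,d,W,o=wrist();z=W[...,2];x=W[...,0];y=W[...,1];np.savez('pics/w3.npz',p=p,W=W,d=d);cv2.imwrite('pics/w3.png',p[:,:,::-1])
m=(d>0)&(x>.54)&(x<.60)&(y>.06)&(y<.12)&(z>.1)&(z<.112)
print(rect(m,W),W[m].mean(0))
go(.565,.0880,.076,5)"
```

```text
(array([564.4,  88.6]), array([23. , 22.5]), 54.75, 728) [0.56445217 0.08957083 0.10635908]
10.85 at [0.5663 0.0871 0.1253] yaw 4.79 w 0.055 F [0.5 0.1 0.7] -> move [ 0.001  -0.0013  0.0493] [ 0.17  0.03 -0.21]
```

View pics/w3.png

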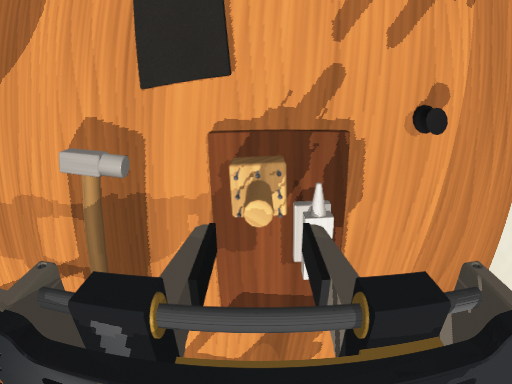

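>>> jog_arm(moves=[[0.001, -0.001, 0.025, 0, 0, 0, 60], [0.001, -0.001, 0.0485, 0, 0, 0, 60], [0.001, -0.001, 0.0485, 0, 0, 0, 60], [0.001, -0.001, 0.0485, 0, 0, 0, 60], [0.001, -0.001, 0.0485, 0, 0, 0, 40], [0.001, -0.001, 0.0485, 0, 0, 0, 20], [0.001, -0.001, 0.0485, 0, 0, 0, 12], [0.001, -0.001, 0.0485, 0, 0, 0, 12], [0.001, -0.001, 0.0485, 0, 0, 0, 12], [0.001, -0.001, 0.0485, 0, 0, 0, 12]], force=20)

```text
time_s: 11.68
position: [0.5645, 0.0889, 0.0756]
tcp_rot: [[-0.085, 0.996, 0.002], [0.996, 0.085, -0.0], [-0.0, 0.002, -1.0]]
contact_force: [0.6, -0.2, 1.9]
grip_width: 0.0229
grasp_force: 20.0
```

```bash
python3 -c "
from h import *
go(.449,-.277,.135,5)"
```

```text
11.68 at [0.5645 0.0889 0.0756] yaw 4.86 w 0.0229 F [ 0.6 -0.2  1.9] -> move [-0.3548 -0.146  -0.0596] [ 0.1   0.01 -0.14]
```

>>> jog_arm(moves=[[0, 0, -0.03, 0, 0, 0, 12], [-0.015, -0.015, -0.06, 0, 0, 0, 12], [-0.045, -0.04, -0.065, 0, 0, 0, 12], [-0.08, -0.06, -0.065, 0, 0, 0, 12], [-0.115, -0.08, -0.065, 0, 0, 0, 12], [-0.15, -0.1, -0.065, 0, 0, 0, 12], [-0.185, -0.12, -0.065, 0, 0, 0, 12], [-0.22, -0.146, -0.065, 0, 0, 0, 12], [-0.26, -0.146, -0.065, 0, 0, 0, 12], [-0.3, -0.146, -0.065, 0, 0, 0, 12]])

```text
time_s: 12.52
position: [0.4419, -0.2236, 0.1393]
tcp_rot: [[-0.084, 0.996, -0.001], [0.996, 0.084, 0.001], [0.001, -0.001, -1.0]]
contact_force: [0.6, -0.2, -1.5]
grip_width: 0.0229
grasp_force: 20.0
```

>>> jog_arm(moves=[[-0.03, 0, 0, 0, 0, 0, 12], [-0.055, 0, 0.01, 0, 0, 0, 12], [-0.055, 0, 0.03, 0, 0, 0, 12], [-0.055, 0, 0.055, 0, 0, 0, 12], [-0.055, 0, 0.067, 0, 0, 0, 12], [-0.055, 0, 0.0715, 0, 0, 0, 12], [-0.055, 0, 0.0715, 0, 0, 0, 12], [-0.055, 0, 0.0715, 0, 0, 0, 12]])

```text
time_s: 13.18
position: [0.4485, -0.277, 0.0685]
tcp_rot: [[-0.085, 0.996, 0.0], [0.996, 0.085, -0.0], [-0.0, 0.0, -1.0]]
contact_force: [-0.9, -0.1, -1.3]
grip_width: 0.023
grasp_force: 20.0
```

```bash
python3 -c "
from h import *
go(.449,-.277,.0686,5)"
```

```text
13.18 at [ 0.4485 -0.277   0.0685] yaw 4.89 w 0.023 F [-0.9 -0.1 -1.3] -> move [-0.0001  0.0005 -0.0001] [ 0.    0.01 -0.11]
```

>>> jog_arm(moves=[[0, 0, 0.0003, 0, 0, 0, 12], [0, 0, 0.0003, 0, 0, 0, 40], [0, 0, 0.0003, 0, 0, 0, 50], [0, 0, 0.0003, 0, 0, 0, 50], [0, 0, 0.0003, 0, 0, 0, 50], [0, 0, -0.03, 0, 0, 0, 50], [0, 0, -0.07, 0, 0, 0, 50], [0.01, 0.0, -0.1, 0, 0, 0, 60], [0.04, 0.02, -0.115, 0, 0, 0, 60], [0.07, 0.05, -0.115, 0, 0, 0, 60]])

```text
time_s: 14.02
position: [0.4936, -0.2058, 0.1888]
tcp_rot: [[-0.081, 0.997, 0.007], [0.997, 0.081, -0.006], [-0.006, 0.007, -1.0]]
contact_force: [0.6, -0.6, 0.7]
grip_width: 0.055
grasp_force: 0.0
```

>>> jog_arm(moves=[[0.03, 0.03, 0, 0, 0, -2, 70], [0.06, 0.06, 0, 0, 0, -2, 70], [0.09, 0.09, 0, 0, 0, -2, 70], [0.12, 0.12, 0, 0, 0, -2, 70], [0.15, 0.145, 0, 0, 0, -2, 70], [0.185, 0.155, 0, 0, 0, -2, 70], [0.22, 0.155, 0, 0, 0, -2, 70], [0.2275, 0.155, 0, 0, 0, -2, 70], [0.2275, 0.155, 0, 0, 0, -2, 70], [0.2275, 0.155, 0, 0, 0, -2, 70]])

```text
time_s: 14.85
position: [0.6269, 0.0355, 0.1833]
tcp_rot: [[-0.12, 0.993, 0.0], [0.993, 0.12, -0.001], [-0.001, 0.0, -1.0]]
contact_force: [0.0, -0.5, -0.6]
grip_width: 0.0642
grasp_force: 0.0
```

Run:
```python
from h import *
p,d,W,o=wrist();z=W[...,2];x=W[...,0];y=W[...,1];np.savez('pics/w4.npz',p=p,W=W,d=d);cv2.imwrite('pics/w4.png',p[:,:,::-1])
def an(W,d):
  z=W[...,2];x=W[...,0];y=W[...,1]
  m=(d>0)&(x>.59)&(x<.67)&(y>-.02)&(y<.12)&(z>.056)&(z<.068);print('anvil',rect(m,W),W[m].mean(0))
an(W,d)
for f in('w3','w2'):
  q=np.load(f'pics/{f}.npz');an(q['W'],q['d'])
m=(d>0)&(x>.48)&(x<.72)&(y>-.14)&(y<.18)&(z>.007)&(z<.016);print('rack',rect(m,W))
go(.628,.0367,.03,7)
t,td=bot.capture('top');W=world('top',td);cv2.imwrite('pics/top1.png',t[:,:,::-1])
m=np.zeros(td.shape,bool);m[150:225,190:310]=1;m&=(W[...,2]>.006)&(td>0)&(W[...,2]<.08);print('rack top',rect(m,W))
```

```text
anvil (array([626.6,  50.6]), array([27.3, 97.2]), 6.29, 1730) [0.62727968 0.04210597 0.06149581]
anvil (array([626.5,  50. ]), array([28.1, 97.9]), 6.51, 605) [0.62503789 0.06402815 0.06023175]
anvil (array([613.1,  48.4]), array([55.3, 98.3]), 6.64, 2653) [0.62464114 0.04064454 0.06146282]
rack (array([594.1,  23.7]), array([150.6, 240.9]), 5.56, 17272)
14.9 at [0.627  0.0347 0.1834] yaw 6.81 w 0.0641 F [-0.5 -0.5  0.2] -> move [0.002  0.0013 0.1534] [ 0.01  0.04 -0.19]
rack top (array([593.7,  24.3]), array([150.1, 240.1]), 5.77, 2066)
```

View pics/w4.png

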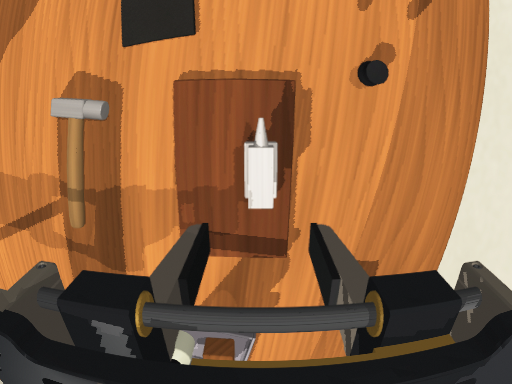

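>>> jog_arm(moves=[[0.002, 0.001, 0.035, 0, 0, 0.3, 70], [0.002, 0.001, 0.07, 0, 0, 0.3, 70], [0.002, 0.001, 0.105, 0, 0, 0.3, 70], [0.002, 0.001, 0.135, 0, 0, 0.3, 70], [0.002, 0.001, 0.152, 0, 0, 0.3, 70], [0.002, 0.001, 0.152, 0, 0, 0.3, 70], [0.002, 0.001, 0.152, 0, 0, 0.3, 70]], force=40)

```text
time_s: 15.53
position: [0.6271, 0.0367, 0.0307]
tcp_rot: [[-0.112, 0.994, -0.002], [0.994, 0.112, 0.0], [0.0, -0.002, -1.0]]
contact_force: [-0.2, 0.1, 0.4]
grip_width: 0.0643
grasp_force: 0.0
```

>>> jog_arm(moves=[[0, 0, 0, 0, 0, 0, 50], [0, 0, 0, 0, 0, 0, 30], [0, 0, 0, 0, 0, 0, 15], [0, 0, 0, 0, 0, 0, 15], [0, 0, 0, 0, 0, 0, 15], [0, 0, 0, 0, 0, 0, 15], [0, 0, 0, 0, 0, 0, 15], [0, 0, 0, 0, 0, 0, 15]], force=40)

```text
time_s: 16.2
position: [0.6283, 0.0381, 0.0319]
tcp_rot: [[-0.114, 0.993, 0.001], [0.993, 0.114, -0.0], [-0.0, 0.001, -1.0]]
contact_force: [1.6, 1.1, 1.4]
grip_width: 0.0273
grasp_force: 40.0
```

Run:
```python
from h import *
q=np.load('pics/w4.npz');W=q['W'];p=q['p'].astype(int);d=q['d']
z=W[...,2];x=W[...,0];y=W[...,1]
m=(d>0)&(x>.38)&(x<.55)&(y>.16)&(y<.38)&(z>.005)&(z<.012);print('pad',rect(m,W))
t=cv2.imread('pics/top1.png')
m=(d>0)&(x>.38)&(x<.55)&(y>.16)&(y<.38)&(p.sum(2)<110);print('pad col',rect(m,W))
go(.463,.2668,.12,10.6)
```

```text
pad (array([472.4, 220.9]), array([101. ,  68.3]), 10.41, 2935)
pad col (array([486.1, 195.4]), array([107.1,  42.2]), 33.99, 129)
16.2 at [0.6283 0.0381 0.0319] yaw 6.56 w 0.0273 F [1.6 1.1 1.4] -> move [ 0.246  -0.138  -0.0884] [ 0.08  0.01 -4.04]
```

>>> jog_arm(moves=[[0, 0, -0.025, 0, 0, 0, 15], [0, 0, -0.055, 0, 0, 0, 15], [0.025, -0.015, -0.075, 0, 0, -1, 15], [0.055, -0.03, -0.08, 0, 0, -2, 15], [0.09, -0.05, -0.08, 0, 0, -3, 15], [0.125, -0.07, -0.08, 0, 0, -4, 15], [0.16, -0.09, -0.08, 0, 0, -4, 15], [0.19, -0.105, -0.08, 0, 0, -4, 15], [0.22, -0.125, -0.08, 0, 0, -4, 15], [0.24, -0.137, -0.08, 0, 0, -4, 15]])

```text
time_s: 17.03
position: [0.4597, 0.2627, 0.1091]
tcp_rot: [[-0.185, 0.983, -0.006], [0.983, 0.185, -0.0], [0.001, -0.006, -1.0]]
contact_force: [0.3, 0.0, -7.3]
grip_width: 0.0271
grasp_force: 40.0
```

>>> jog_arm(moves=[[0.007, -0.0005, 0, 0, 0, 0, 15], [0.007, -0.0005, 0, 0, 0, 0, 15], [0.007, -0.0005, 0, 0, 0, 0, 15], [0.007, -0.0005, 0, 0, 0, 0, 15]])

```text
time_s: 17.37
position: [0.4627, 0.2666, 0.1107]
tcp_rot: [[-0.182, 0.983, -0.001], [0.983, 0.182, -0.001], [-0.001, -0.001, -1.0]]
contact_force: [0.1, 0.3, -5.3]
grip_width: 0.0273
grasp_force: 40.0
```

Run:
```python
from h import *
p,d,W,o=wrist();z=W[...,2];x=W[...,0];y=W[...,1];cv2.imwrite('pics/w5.png',p[:,:,::-1]);np.savez('pics/w5.npz',p=p,W=W,d=d)
m=(d>0)&(x>.38)&(x<.55)&(y>.16)&(y<.38)&(z>.005)&(z<.012);print('pad',rect(m,W))
go(.463,.268,.028,10.5)
```

```text
pad (array([461.8, 277.4]), array([100.4, 138.1]), 10.46, 8084)
17.42 at [0.4629 0.2665 0.1109] yaw 10.47 w 0.0275 F [ 0.4  0.1 -5.7] -> move [0.0015 0.0004 0.0829] [-0.04  0.03 -0.03]
```

View pics/w5.png

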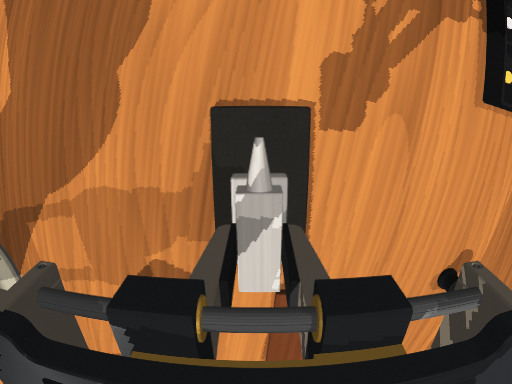

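>>> jog_arm(moves=[[0.0015, 0.001, 0.03, 0, 0, 0, 15], [0.0015, 0.001, 0.055, 0, 0, 0, 15], [0.0015, 0.001, 0.072, 0, 0, 0, 15], [0.0015, 0.001, 0.079, 0, 0, 0, 15], [0.0015, 0.001, 0.0825, 0, 0, 0, 15], [0.0015, 0.001, 0.0825, 0, 0, 0, 15], [0.0015, 0.001, 0.0825, 0, 0, 0, 15]])

```text
time_s: 18.0
position: [0.4647, 0.2693, 0.0299]
tcp_rot: [[-0.182, 0.983, 0.003], [0.983, 0.182, 0.001], [0.0, 0.003, -1.0]]
contact_force: [0.7, 0.1, -5.8]
grip_width: 0.0274
grasp_force: 40.0
```

```bash
python3 -c "
from h import *
go(.4635,.268,.028,10.5)"
```

```text
18.0 at [0.4647 0.2693 0.0299] yaw 10.51 w 0.0274 F [ 0.7  0.1 -5.8] -> move [-0.0011 -0.0014  0.0019] [ 0.15 -0.02  0.01]
```

>>> jog_arm(moves=[[-0.001, -0.001, 0.001, 0, 0, 0, 15], [-0.001, -0.001, 0.0015, 0, 0, 0, 15], [-0.001, -0.001, 0.0015, 0, 0, 0, 15], [-0.001, -0.001, 0.0015, 0, 0, 0, 15]])

```text
time_s: 18.33
position: [0.463, 0.2682, 0.0279]
tcp_rot: [[-0.183, 0.983, 0.001], [0.983, 0.183, 0.0], [-0.0, 0.001, -1.0]]
contact_force: [0.9, -1.4, -4.8]
grip_width: 0.0275
grasp_force: 40.0
```

```bash
python3 -c "
from h import *
go(.4635,.268,.028,10.5)"
```

```text
18.33 at [0.463  0.2682 0.0279] yaw 10.56 w 0.0275 F [ 0.9 -1.4 -4.8] -> move [-0.0003  0.0005 -0.0001] [0.08 0.01 0.06]
```

>>> jog_arm(moves=[[0, 0, 0.0005, 0, 0, 0, 15], [0, 0, 0.0005, 0, 0, 0, 15], [0, 0, 0.0005, 0, 0, 0, 30], [0, 0, 0.0005, 0, 0, 0, 60], [0, 0, 0.0005, 0, 0, 0, 60], [0, 0, 0.0005, 0, 0, 0, 60], [0, 0, -0.03, 0, 0, 0, 60], [0, 0, -0.07, 0, 0, 0, 60], [0, 0, -0.11, 0, 0, 0, 60], [0, 0, -0.15, 0, 0, 0, 60]])

```text
time_s: 19.17
position: [0.4619, 0.2682, 0.1788]
tcp_rot: [[-0.183, 0.983, -0.0], [0.983, 0.183, 0.0], [0.0, -0.0, -1.0]]
contact_force: [1.2, 0.3, 0.2]
grip_width: 0.055
grasp_force: 0.0
```

Run:
```python
from h import *
p,d,W,o=wrist();z=W[...,2];x=W[...,0];y=W[...,1];cv2.imwrite('pics/w6.png',p[:,:,::-1])
def B(z0,z1):return (d>0)&(x>.36)&(x<.56)&(y>.15)&(y<.38)&(z>z0)&(z<z1)
print('pad',rect(B(.005,.075),W),'anv',rect(B(.052,.065),W),'foot',rect(B(.016,.075),W))
go(.449,-.277,.19,4.9)
```

```text
pad (array([464. , 266.6]), array([100.4, 158.4]), 10.56, 9437) anv (array([460. , 279.2]), array([27.7, 96.5]), 11.25, 1745) foot (array([460.1, 280.9]), array([40.2, 99.5]), 10.31, 2294)
19.22 at [0.467  0.27   0.1886] yaw 10.57 w 0.0553 F [3.4 1.9 5.1] -> move [-0.5344 -0.118  -0.0043] [ 0.84 -0.16  5.67]
```

View pics/w6.png

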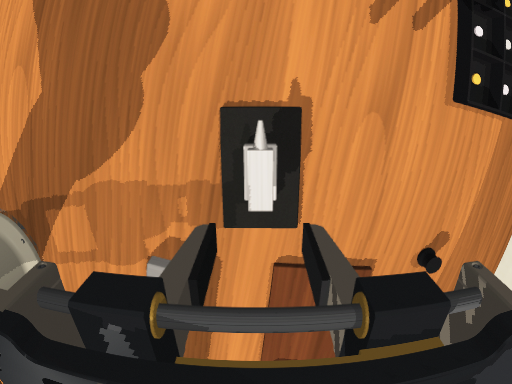

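>>> jog_arm(moves=[[-0.03, -0.006, 0, 0, 0, 0.5, 60], [-0.07, -0.015, 0, 0, 0, 1, 60], [-0.11, -0.024, 0, 0, 0, 2, 60], [-0.15, -0.032, 0, 0, 0, 3, 60], [-0.19, -0.04, 0, 0, 0, 4, 60], [-0.23, -0.05, 0, 0, 0, 5, 60], [-0.27, -0.058, 0, 0, 0, 5.7, 60], [-0.31, -0.066, 0, 0, 0, 5.7, 60], [-0.35, -0.075, 0, 0, 0, 5.7, 60], [-0.38, -0.081, 0, 0, 0, 5.7, 60]])

```text
time_s: 20.05
position: [0.452, -0.1232, 0.1773]
tcp_rot: [[-0.083, 0.997, 0.001], [0.997, 0.083, -0.001], [-0.001, 0.001, -1.0]]
contact_force: [-0.3, -0.2, 0.1]
grip_width: 0.0553
grasp_force: 0.0
```

>>> jog_arm(moves=[[0, 0, 0, 0, 0, 0, 50]])

```text
time_s: 20.13
position: [0.4523, -0.1252, 0.1774]
tcp_rot: [[-0.079, 0.997, 0.001], [0.997, 0.079, -0.002], [-0.002, 0.001, -1.0]]
contact_force: [-0.1, 0.1, 0.3]
grip_width: 0.0506
grasp_force: 0.0
```

```bash
python3 -c "
from h import *
go(.4485,-.277,.12,4.9)"
```

```text
20.13 at [ 0.4523 -0.1252  0.1774] yaw 4.53 w 0.0506 F [-0.1  0.1  0.3] -> move [-0.1509 -0.0158  0.0578] [ 0.04  0.14 -0.37]
```

>>> jog_arm(moves=[[-0.03, -0.004, 0, 0, 0, 0, 50], [-0.065, -0.008, 0, 0, 0, 0, 50], [-0.1, -0.012, 0, 0, 0, 0, 50], [-0.13, -0.015, 0, 0, 0, 0, 50], [-0.15, -0.016, 0.02, 0, 0, 0, 50], [-0.15, -0.016, 0.05, 0, 0, 0, 50], [-0.15, -0.016, 0.05, 0, 0, 0, 50], [-0.15, -0.016, 0.05, 0, 0, 0, 50]])

```text
time_s: 20.8
position: [0.4481, -0.2692, 0.1257]
tcp_rot: [[-0.085, 0.996, -0.003], [0.996, 0.085, 0.004], [0.004, -0.003, -1.0]]
contact_force: [-0.7, 0.7, 1.2]
grip_width: 0.0458
grasp_force: 0.0
```

Run:
```python
from h import *
p,d,W,o=wrist();z=W[...,2];x=W[...,0];y=W[...,1]
for n,a,b in(('bur',.4485,-.277),('flask',.522,-.287),('mallet',.5975,-.297)):
  m=(d>0)&(abs(x-a)<.03)&(abs(y-b)<.03)&(z>.093)&(z<.115)
  if m.sum()>20:print(n,rect(m,W))
go(.4485,-.277,.0685,4.88)
```

```text
bur (array([ 448.2, -277. ]), array([23. , 22.8]), 52.81, 673)
flask (array([ 523., -289.]), array([27.1, 27.4]), 18.08, 779)
mallet (array([ 596.4, -296.2]), array([24.2, 24.3]), 4.81, 757)
20.85 at [ 0.4492 -0.27    0.1275] yaw 4.91 w 0.046 F [0.3 0.  0.7] -> move [-0.007  -0.0013  0.059 ] [-0.02 -0.06  0.03]
```

>>> jog_arm(moves=[[-0.005, -0.001, 0.015, 0, 0, 0, 50], [-0.005, -0.001, 0.015, 0, 0, 0, 50], [-0.005, -0.001, 0.015, 0, 0, 0, 50], [-0.005, -0.001, 0.015, 0, 0, 0, 50]])

```text
time_s: 21.18
position: [0.4493, -0.276, 0.1139]
tcp_rot: [[-0.085, 0.996, 0.002], [0.996, 0.085, -0.001], [-0.001, 0.001, -1.0]]
contact_force: [0.1, -0.7, -0.0]
grip_width: 0.0461
grasp_force: 0.0
```

```bash
python3 -c "
from h import *
go(.4485,-.277,.0685,4.88)"
```

```text
21.18 at [ 0.4493 -0.276   0.1139] yaw 4.9 w 0.0461 F [ 0.1 -0.7 -0. ] -> move [-0.0008 -0.0009  0.0454] [0.08 0.08 0.02]
```

>>> jog_arm(moves=[[-0.001, -0.0007, 0.025, 0, 0, 0, 50], [-0.001, -0.0007, 0.045, 0, 0, 0, 50], [-0.001, -0.0007, 0.045, 0, 0, 0, 50], [-0.001, -0.0007, 0.045, 0, 0, 0, 40], [-0.001, -0.0007, 0.045, 0, 0, 0, 20], [-0.001, -0.0007, 0.045, 0, 0, 0, 12], [-0.001, -0.0007, 0.045, 0, 0, 0, 12], [-0.001, -0.0007, 0.045, 0, 0, 0, 12], [-0.001, -0.0007, 0.045, 0, 0, 0, 12]], force=20)

```text
time_s: 21.93
position: [0.4489, -0.2781, 0.069]
tcp_rot: [[-0.085, 0.996, 0.002], [0.996, 0.085, -0.002], [-0.002, 0.002, -1.0]]
contact_force: [-0.3, 0.9, 6.6]
grip_width: 0.0228
grasp_force: 20.0
```

```bash
python3 -c "
from h import *
go(.5645,.0889,.135,4.86)"
```

```text
21.93 at [ 0.4489 -0.2781  0.069 ] yaw 4.86 w 0.0228 F [-0.3  0.9  6.6] -> move [ 0.3557  0.1464 -0.0665] [ 0.12  0.12 -0.  ]
```

>>> jog_arm(moves=[[0, 0, -0.03, 0, 0, 0, 12], [0.015, 0, -0.06, 0, 0, 0, 12], [0.045, 0, -0.067, 0, 0, 0, 12], [0.085, 0.01, -0.067, 0, 0, 0, 12], [0.12, 0.03, -0.067, 0, 0, 0, 12], [0.155, 0.05, -0.067, 0, 0, 0, 12], [0.19, 0.07, -0.067, 0, 0, 0, 12], [0.225, 0.09, -0.067, 0, 0, 0, 12], [0.26, 0.11, -0.067, 0, 0, 0, 12], [0.295, 0.13, -0.067, 0, 0, 0, 12]])

```text
time_s: 22.77
position: [0.5526, 0.0298, 0.1341]
tcp_rot: [[-0.085, 0.996, -0.0], [0.996, 0.085, -0.0], [-0.0, -0.0, -1.0]]
contact_force: [0.7, 0.1, -0.6]
grip_width: 0.0228
grasp_force: 20.0
```

>>> jog_arm(moves=[[0.03, 0.012, 0, 0, 0, 0, 12], [0.052, 0.016, 0, 0, 0, 0, 12], [0.0595, 0.016, 0, 0, 0, 0, 12], [0.0595, 0.016, 0, 0, 0, 0, 12], [0.0595, 0.016, 0.02, 0, 0, 0, 12], [0.0595, 0.016, 0.04, 0, 0, 0, 12], [0.0595, 0.016, 0.05, 0, 0, 0, 12], [0.0595, 0.016, 0.05, 0, 0, 0, 12], [0.0595, 0.016, 0.05, 0, 0, 0, 12], [0.0595, 0.016, 0.05, 0, 0, 0, 12]])

```text
time_s: 23.6
position: [0.5642, 0.0877, 0.0855]
tcp_rot: [[-0.084, 0.996, 0.002], [0.996, 0.084, -0.0], [-0.0, 0.002, -1.0]]
contact_force: [0.1, -0.9, -1.1]
grip_width: 0.0229
grasp_force: 20.0
```

```bash
python3 -c "
from h import *
go(.5645,.0878,.0757,4.86)"
```

```text
23.6 at [0.5642 0.0877 0.0855] yaw 4.81 w 0.0229 F [ 0.1 -0.9 -1.1] -> move [0.0001 0.0003 0.0098] [ 0.1   0.02 -0.05]
```

>>> jog_arm(moves=[[0, 0, 0.006, 0, 0, 0, 12], [0, 0, 0.01, 0, 0, 0, 12], [0, 0, 0.01, 0, 0, 0, 12], [0, 0, 0.01, 0, 0, 0, 12], [0, 0, 0.01, 0, 0, 0, 30], [0, 0, 0.01, 0, 0, 0, 50], [0, 0, 0.01, 0, 0, 0, 50], [0, 0, 0.01, 0, 0, 0, 50], [0, 0, -0.02, 0, 0, 0, 50], [0, 0, -0.05, 0, 0, 0, 50]])

```text
time_s: 24.43
position: [0.561, 0.0886, 0.1325]
tcp_rot: [[-0.085, 0.996, -0.006], [0.996, 0.085, 0.0], [0.001, -0.006, -1.0]]
contact_force: [0.4, 0.8, 0.5]
grip_width: 0.0463
grasp_force: 0.0
```

>>> jog_arm(moves=[[0, 0, -0.02, 0, 0, 0, 50], [0, 0, -0.03, 0, 0, 0, 50], [0, 0, -0.03, 0, 0, 0, 50], [0, 0, -0.03, 0, 0, 0, 50]])

```text
time_s: 24.77
position: [0.563, 0.0884, 0.1635]
tcp_rot: [[-0.085, 0.996, -0.001], [0.996, 0.085, 0.0], [0.0, -0.001, -1.0]]
contact_force: [-0.3, 0.7, -0.4]
grip_width: 0.046
grasp_force: 0.0
```

Run:
```python
from h import *
p,d,W,o=wrist();z=W[...,2];x=W[...,0];y=W[...,1];cv2.imwrite('pics/w7.png',p[:,:,::-1])
m=(d>0)&(abs(x-.565)<.03)&(abs(y-.088)<.03)&(z>.1)&(z<.112);print('top',rect(m,W))
m=(d>0)&(abs(x-.565)<.04)&(abs(y-.088)<.04)&(z>.044)&(z<.053);print('block',rect(m,W))
go(.5222,-.287,.17,4.87)
```

```text
top (array([563.5,  89.3]), array([22.8, 22.4]), 49.58, 546)
block (array([563.8,  88.5]), array([54.2, 53.4]), 6.94, 1459)
24.82 at [0.5623 0.0884 0.1625] yaw 4.85 w 0.0458 F [ 0.   0.1 -0.8] -> move [-0.3707 -0.0717 -0.0074] [-0.15 -0.02 -0.02]
```

>>> jog_arm(moves=[[-0.03, -0.01, 0, 0, 0, 0, 50], [-0.07, -0.02, 0, 0, 0, 0, 50], [-0.11, -0.03, 0, 0, 0, 0, 50], [-0.15, -0.04, 0, 0, 0, 0, 50], [-0.19, -0.05, 0, 0, 0, 0, 50], [-0.23, -0.06, 0, 0, 0, 0, 50], [-0.27, -0.07, 0, 0, 0, 0, 50], [-0.31, -0.0725, 0, 0, 0, 0, 50], [-0.345, -0.0725, 0, 0, 0, 0, 50], [-0.371, -0.0725, 0.005, 0, 0, 0, 50]])

```text
time_s: 25.65
position: [0.5214, -0.2902, 0.1578]
tcp_rot: [[-0.082, 0.997, -0.001], [0.997, 0.082, 0.001], [0.001, -0.001, -1.0]]
contact_force: [0.9, 0.2, 1.0]
grip_width: 0.046
grasp_force: 0.0
```

>>> jog_arm(moves=[[0, 0, 0.02, 0, 0, 0, 50], [0, 0, 0.04, 0, 0, 0, 50], [0, 0, 0.05, 0, 0, 0, 50], [0, 0, 0.05, 0, 0, 0, 50], [0, 0, 0.05, 0, 0, 0, 50]])

```text
time_s: 26.07
position: [0.5217, -0.2864, 0.1079]
tcp_rot: [[-0.085, 0.996, -0.002], [0.996, 0.085, 0.002], [0.002, -0.002, -1.0]]
contact_force: [0.2, 0.2, 0.5]
grip_width: 0.046
grasp_force: 0.0
```

```bash
python3 -c "
from h import *
go(.5222,-.287,.0685,4.87)"
```

```text
26.07 at [ 0.5217 -0.2864  0.1079] yaw 4.88 w 0.046 F [0.2 0.2 0.5] -> move [-0.0007  0.0005  0.0394] [-0.12 -0.12  0.01]
```

>>> jog_arm(moves=[[-0.0007, 0.0003, 0.02, 0, 0, 0, 50], [-0.0007, 0.0003, 0.039, 0, 0, 0, 50], [-0.0007, 0.0003, 0.039, 0, 0, 0, 50], [-0.0007, 0.0003, 0.039, 0, 0, 0, 50], [-0.0007, 0.0003, 0.039, 0, 0, 0, 30], [-0.0007, 0.0003, 0.039, 0, 0, 0, 15], [-0.0007, 0.0003, 0.039, 0, 0, 0, 15], [-0.0007, 0.0003, 0.039, 0, 0, 0, 15], [-0.0007, 0.0003, 0.039, 0, 0, 0, 15]], force=20)

```text
time_s: 26.82
position: [0.524, -0.2888, 0.0719]
tcp_rot: [[-0.085, 0.996, 0.003], [0.996, 0.085, -0.002], [-0.002, 0.002, -1.0]]
contact_force: [0.5, -0.0, 4.9]
grip_width: 0.0269
grasp_force: 20.0
```

```bash
python3 -c "
from h import *
go(.5697,.0244,.135,4.86)"
```

```text
26.82 at [ 0.524  -0.2888  0.0719] yaw 4.86 w 0.0269 F [ 0.5 -0.   4.9] -> move [ 0.3081  0.0722 -0.0635] [ 0.14  0.11 -0.  ]
```

>>> jog_arm(moves=[[0, 0, 0, 0, 0, 0, 15], [0, 0, 0, 0, 0, 0, 15], [0, 0, 0, 0, 0, 0, 15]])

```text
time_s: 27.07
position: [0.524, -0.2888, 0.0718]
tcp_rot: [[-0.085, 0.996, 0.003], [0.996, 0.085, -0.002], [-0.002, 0.002, -1.0]]
contact_force: [1.9, 0.7, 5.3]
grip_width: 0.0269
grasp_force: 20.0
```

```bash
python3 -c "
from h import *
p,d,W,o=wrist();cv2.imwrite('pics/w8.png',p[:,:,::-1])
go(.5697,.0244,.135,4.86)"
```

```text
27.12 at [ 0.524  -0.2888  0.0718] yaw 4.86 w 0.0264 F [1.3 0.9 6.2] -> move [ 0.308   0.0722 -0.0636] [ 0.14  0.11 -0.  ]
```

View pics/w8.png

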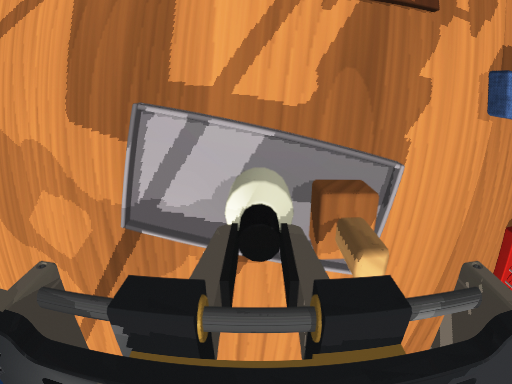

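>>> jog_arm(moves=[[0, 0, -0.03, 0, 0, 0, 15], [0.01, 0, -0.06, 0, 0, 0, 15], [0.045, 0, -0.064, 0, 0, 0, 15], [0.085, 0.01, -0.064, 0, 0, 0, 15], [0.125, 0.025, -0.064, 0, 0, 0, 15], [0.165, 0.04, -0.064, 0, 0, 0, 15], [0.205, 0.06, -0.064, 0, 0, 0, 15], [0.245, 0.0723, -0.064, 0, 0, 0, 15], [0.28, 0.0723, -0.064, 0, 0, 0, 15], [0.3, 0.0723, -0.064, 0, 0, 0, 15]])

```text
time_s: 27.95
position: [0.5682, 0.0216, 0.1331]
tcp_rot: [[-0.088, 0.996, -0.003], [0.996, 0.088, 0.002], [0.003, -0.003, -1.0]]
contact_force: [0.8, 1.4, -2.1]
grip_width: 0.0266
grasp_force: 20.0
```

>>> jog_arm(moves=[[0.0073, 0, 0, 0, 0, 0, 15], [0.0073, 0, 0, 0, 0, 0, 15], [0.0073, 0, 0, 0, 0, 0, 15], [0.0073, 0, 0.015, 0, 0, 0, 15], [0.0073, 0, 0.035, 0, 0, 0, 15], [0.0073, 0, 0.045, 0, 0, 0, 15], [0.0073, 0, 0.045, 0, 0, 0, 15], [0.0073, 0, 0.045, 0, 0, 0, 15], [0.0073, 0, 0.045, 0, 0, 0, 15]])

```text
time_s: 28.7
position: [0.5696, 0.0234, 0.0903]
tcp_rot: [[-0.084, 0.996, 0.001], [0.996, 0.084, -0.0], [-0.001, 0.001, -1.0]]
contact_force: [0.8, -0.4, -1.8]
grip_width: 0.027
grasp_force: 20.0
```

```bash
python3 -c "
from h import *
p,d,W,o=wrist();z=W[...,2];x=W[...,0];y=W[...,1]
m=(d>0)&(abs(x-.57)<.03)&(abs(y-.0238)<.03)&(z>.108)&(z<.13);print('top',rect(m,W),np.median(z[m]))
go(.5699,.0238,.0788,4.86)"
```

```text
top (array([568.2,  23.2]), array([27.5, 53.2]), 87.54, 2140) 0.11831411290908792
28.75 at [0.5699 0.0236 0.0906] yaw 4.82 w 0.0268 F [ 0.2  0.6 -2.6] -> move [0.0002 0.     0.0118] [ 0.12  0.04 -0.04]
```

>>> jog_arm(moves=[[0, 0, 0.007, 0, 0, 0, 15], [0, 0, 0.0105, 0, 0, 0, 15], [0, 0, 0.0115, 0, 0, 0, 15], [0, 0, 0.0115, 0, 0, 0, 15], [0, 0, 0.0115, 0, 0, 0, 15]])

```text
time_s: 29.17
position: [0.5701, 0.0236, 0.0792]
tcp_rot: [[-0.085, 0.996, 0.003], [0.996, 0.085, -0.001], [-0.001, 0.002, -1.0]]
contact_force: [-1.0, -2.2, 6.2]
grip_width: 0.0268
grasp_force: 20.0
```

```bash
python3 -c "
from h import *
go(.5699,.0238,.0788,4.86)"
```

```text
29.17 at [0.5701 0.0236 0.0792] yaw 4.87 w 0.0268 F [-1.  -2.2  6.2] -> move [ 0.0002 -0.0002  0.0004] [0.14 0.08 0.01]
```

Seated on the board. Release and rise.

>>> jog_arm(moves=[[0, 0, 0, 0, 0, 0, 30], [0, 0, 0, 0, 0, 0, 50], [0, 0, 0, 0, 0, 0, 50], [0, 0, 0, 0, 0, 0, 50], [0, 0, -0.03, 0, 0, 0, 50], [0, 0, -0.06, 0, 0, 0, 50], [0, 0, -0.08, 0, 0, 0, 50], [0, 0, -0.08, 0, 0, 0, 50], [0, 0, -0.08, 0, 0, 0, 50], [0, 0, -0.08, 0, 0, 0, 50]])

```text
time_s: 30.0
position: [0.5679, 0.0245, 0.1563]
tcp_rot: [[-0.085, 0.996, -0.002], [0.996, 0.085, 0.0], [0.001, -0.002, -1.0]]
contact_force: [-0.7, -0.2, 0.5]
grip_width: 0.0461
grasp_force: 0.0
```

Run:
```python
from h import *
p,d,W,o=wrist();z=W[...,2];x=W[...,0];y=W[...,1]
m=(d>0)&(abs(x-.57)<.03)&(abs(y-.0235)<.03)&(z>.1)&(z<.112);print('flask',rect(m,W))
m=(d>0)&(abs(x-.565)<.03)&(abs(y-.088)<.03)&(z>.1)&(z<.112);print('bur',rect(m,W))
go(.5975,-.2971,.16,4.86)
```

```text
flask (array([569.7,  21.7]), array([26.5, 27.2]), 6.24, 779)
bur (array([564.2,  88.5]), array([22.6, 22.2]), 49.33, 623)
30.05 at [0.5676 0.0245 0.1558] yaw 4.86 w 0.0459 F [-0.5  0.2 -0.1] -> move [-0.323   0.0025 -0.0046] [-0.19 -0.05 -0.  ]
```

>>> jog_arm(moves=[[-0.03, 0, 0, 0, 0, 0, 50], [-0.07, 0, 0, 0, 0, 0, 50], [-0.11, 0, 0, 0, 0, 0, 50], [-0.15, 0, 0, 0, 0, 0, 50], [-0.19, 0, 0, 0, 0, 0, 50], [-0.23, 0.001, 0, 0, 0, 0, 50], [-0.265, 0.001, 0, 0, 0, 0, 50], [-0.3, 0.001, 0, 0, 0, 0, 50], [-0.323, 0.001, 0, 0, 0, 0, 50], [-0.323, 0.001, 0.02, 0, 0, 0, 50]])

```text
time_s: 30.88
position: [0.5981, -0.3038, 0.1397]
tcp_rot: [[-0.08, 0.997, 0.004], [0.997, 0.08, -0.005], [-0.005, 0.004, -1.0]]
contact_force: [0.1, 0.3, -0.2]
grip_width: 0.0463
grasp_force: 0.0
```

>>> jog_arm(moves=[[0, 0, 0.015, 0, 0, 0, 50], [0, 0, 0.02, 0, 0, 0, 50], [0, 0, 0.02, 0, 0, 0, 50], [0, 0, 0.02, 0, 0, 0, 50], [0, 0, 0.02, 0, 0, 0, 50]])

```text
time_s: 31.3
position: [0.5977, -0.2974, 0.1186]
tcp_rot: [[-0.085, 0.996, 0.001], [0.996, 0.085, -0.001], [-0.001, 0.001, -1.0]]
contact_force: [0.2, 0.2, 0.2]
grip_width: 0.046
grasp_force: 0.0
```

```bash
python3 -c "
from h import *
p,d,W,o=wrist();z=W[...,2];x=W[...,0];y=W[...,1]
m=(d>0)&(abs(x-.597)<.035)&(abs(y+.297)<.035)&(z>.105)&(z<.116);print('mallet',rect(m,W))
go(.5975,-.2971,.071,4.86)"
```

```text
mallet (array([ 597. , -295.9]), array([23.3, 23.4]), 5.72, 929)
31.35 at [ 0.5979 -0.2976  0.1189] yaw 4.88 w 0.0458 F [0.1 0.4 0.9] -> move [ 0.0006 -0.0004  0.0479] [0.08 0.07 0.02]
```

>>> jog_arm(moves=[[0.0006, -0.0003, 0.025, 0, 0, 0, 50], [0.0006, -0.0003, 0.0475, 0, 0, 0, 50], [0.0006, -0.0003, 0.0475, 0, 0, 0, 50], [0.0006, -0.0003, 0.0475, 0, 0, 0, 50], [0.0006, -0.0003, 0.0475, 0, 0, 0, 30], [0.0006, -0.0003, 0.0475, 0, 0, 0, 12], [0.0006, -0.0003, 0.0475, 0, 0, 0, 12], [0.0006, -0.0003, 0.0475, 0, 0, 0, 12], [0.0006, -0.0003, 0.0475, 0, 0, 0, 12]], force=20)

```text
time_s: 32.1
position: [0.5978, -0.2976, 0.072]
tcp_rot: [[-0.085, 0.996, 0.002], [0.996, 0.085, -0.002], [-0.002, 0.002, -1.0]]
contact_force: [0.5, 0.5, 5.0]
grip_width: 0.024
grasp_force: 20.0
```

```bash
python3 -c "
from h import *
go(.5795,-.0449,.14,4.86)"
```

```text
32.1 at [ 0.5978 -0.2976  0.072 ] yaw 4.86 w 0.024 F [0.5 0.5 5. ] -> move [ 0.2532  0.0033 -0.0685] [ 0.12  0.1  -0.  ]
```

>>> jog_arm(moves=[[0, 0, -0.03, 0, 0, 0, 12], [0.015, 0, -0.06, 0, 0, 0, 12], [0.05, 0, -0.068, 0, 0, -0.3, 12], [0.09, 0.001, -0.068, 0, 0, -0.3, 12], [0.13, 0.002, -0.068, 0, 0, -0.3, 12], [0.17, 0.003, -0.068, 0, 0, -0.3, 12], [0.205, 0.003, -0.068, 0, 0, -0.3, 12], [0.23, 0.003, -0.068, 0, 0, -0.3, 12], [0.245, 0.003, -0.068, 0, 0, -0.3, 12], [0.2527, 0.0033, -0.068, 0, 0, -0.3, 12]])

```text
time_s: 32.93
position: [0.5781, -0.043, 0.1379]
tcp_rot: [[-0.092, 0.996, -0.001], [0.996, 0.092, 0.0], [0.0, -0.001, -1.0]]
contact_force: [0.0, -0.1, -2.4]
grip_width: 0.0235
grasp_force: 20.0
```

>>> jog_arm(moves=[[0, 0, 0, 0, 0, 0, 12], [0, 0, 0, 0, 0, 0, 12], [0, 0, 0.02, 0, 0, 0, 12], [0, 0, 0.04, 0, 0, 0, 12], [0, 0, 0.051, 0, 0, 0, 12], [0, 0, 0.051, 0, 0, 0, 12], [0, 0, 0.051, 0, 0, 0, 12], [0, 0, 0.051, 0, 0, 0, 12]])

```text
time_s: 33.6
position: [0.5796, -0.0458, 0.0884]
tcp_rot: [[-0.089, 0.996, 0.002], [0.996, 0.089, -0.001], [-0.001, 0.002, -1.0]]
contact_force: [-0.3, -0.2, -2.1]
grip_width: 0.0237
grasp_force: 20.0
```

```bash
python3 -c "
from h import *
go(.5795,-.0452,.079,5.1)"
```

```text
33.6 at [ 0.5796 -0.0458  0.0884] yaw 5.11 w 0.0237 F [-0.3 -0.2 -2.1] -> move [ 0.0006 -0.0001  0.0094] [0.09 0.04 0.01]
```

>>> jog_arm(moves=[[0.0006, 0, 0.006, 0, 0, 0, 12], [0.0006, 0, 0.009, 0, 0, 0, 12], [0.0006, 0, 0.0097, 0, 0, 0, 12], [0.0006, 0, 0.0097, 0, 0, 0, 12], [0.0006, 0, 0.0097, 0, 0, 0, 12]])

```text
time_s: 34.02
position: [0.5798, -0.0448, 0.079]
tcp_rot: [[-0.09, 0.996, 0.002], [0.996, 0.09, -0.001], [-0.001, 0.002, -1.0]]
contact_force: [-0.2, -1.3, 5.8]
grip_width: 0.0236
grasp_force: 20.0
```

>>> jog_arm(moves=[[0, 0, 0, 0, 0, 0, 30], [0, 0, 0, 0, 0, 0, 50], [0, 0, 0, 0, 0, 0, 50], [0, 0, 0, 0, 0, 0, 50], [0, 0, -0.03, 0, 0, 0, 50], [0, 0, -0.07, 0, 0, 0, 50], [0, 0, -0.11, 0, 0, 0, 50], [0.025, -0.005, -0.15, 0, 0, 0, 50], [0.05, -0.009, -0.182, 0, 0, -1.2, 80], [0.067, -0.009, -0.182, 0, 0, -1.2, 100]])

```text
time_s: 34.85
position: [0.5663, 0.0223, 0.2673]
tcp_rot: [[-0.111, 0.994, 0.011], [0.994, 0.111, -0.001], [-0.003, 0.011, -1.0]]
contact_force: [0.5, -0.7, 1.3]
grip_width: 0.0573
grasp_force: 0.0
```

>>> jog_arm(moves=[[0, 0, 0, 0, 0, 0, 100], [0, 0, 0, 0, 0, 0, 100], [0, 0, 0, 0, 0, 0, 100], [0, 0, 0, 0, 0, 0, 100], [0, 0, 0, 0, 0, 0, 100], [0, 0, 0, 0, 0, 0, 100]])

```text
time_s: 35.35
position: [0.5634, 0.0209, 0.2585]
tcp_rot: [[-0.11, 0.994, -0.002], [0.994, 0.11, 0.0], [0.0, -0.002, -1.0]]
contact_force: [-0.8, 0.2, 0.6]
grip_width: 0.0917
grasp_force: 0.0
```

Run:
```python
from h import *
p,d,W,o=wrist();cv2.imwrite('pics/w9.png',p[:,:,::-1])
go(.57,.02,.26,6.1)
def show(W,d,t):
  z=W[...,2];x=W[...,0];y=W[...,1];ok=(d>0)
  for n,a in dict(burtop=(.53,.6,.06,.12,.1,.115),flasktop=(.53,.61,-.01,.05,.1,.115),mallettop=(.54,.62,-.07,-.01,.11,.125),bur=(.52,.603,.055,.125,.044,.052),mallet=(.53,.612,-.09,-.011,.05,.07)).items():
    m=ok&(x>a[0])&(x<a[1])&(y>a[2])&(y<a[3])&(z>a[4])&(z<a[5]);print(t,n,*rect(m,W))
q=np.load('pics/w1.npz');show(q['W'],q['d'],'before');show(W,d,'after')
t,td=bot.capture('top');cv2.imwrite('pics/top2.png',t[:,:,::-1])
d0=np.load('pics/top0d.npy');show(world('top',d0),d0,'top before');show(world('top',td),td,'top after')
s,_=bot.capture('scene');cv2.imwrite('pics/scene2.png',s[:,:,::-1])
a=cv2.imread('pics/scene0.png')[120:270,180:350];b=s[120:270,180:350,::-1]
cv2.imwrite('pics/cmp.png',cv2.resize(np.vstack([a,b]),None,fx=2,fy=2))
```

```text
35.4 at [0.5635 0.021  0.2588] yaw 6.3 w 0.0918 F [ 0.1 -0.4 -0.3] -> move [-0.0018  0.0063 -0.0012] [-0.08 -0.02  0.2 ]
before burtop [564.8  88.3] [22.  22.4] 6.41 308
before flasktop [570.   23.1] [26.9 27.1] 44.27 414
before mallettop [578.5 -43.3] [23.9 22.9] 5.05 345
before bur [565.3  87.5] [53.4 53.7] 6.89 1148
before mallet [578.6 -43.2] [50.2 59.4] 4.63 958
after burtop [563.7  88.5] [23.2 22.3] 6.0 325
after flasktop [569.3  21.7] [26.5 27.1] 47.84 419
after mallettop [578.9 -43.5] [22.5 23.5] 6.08 344
after bur [564.4  88.2] [53.1 53.6] 6.59 1136
after mallet [579.1 -43.1] [49.7 60. ] 5.57 978
top before burtop [564.   88.6] [21.3 21.4] 43.62 80
top before flasktop [570.3  22.7] [24.7 26.4] 43.7 107
top before mallettop [579.1 -43. ] [23.5 23. ] 0.31 101
top before bur [564.2  88.4] [53.4 53.8] 7.75 322
top before mallet [579.  -43.5] [50.  59.7] 5.33 360
top after burtop [562.7  88.5] [21.4 21.4] 1.49 80
top after flasktop [556.7  19.9] [0.8 9.6] 10.93 4
top after mallettop [0. 0.] [0. 0.] 0.0 0
top after bur [563.8  90.1] [53.7 51.4] 6.95 276
top after mallet [576.4 -45.9] [61.1 30.5] 83.78 54
```

View pics/cmp.png

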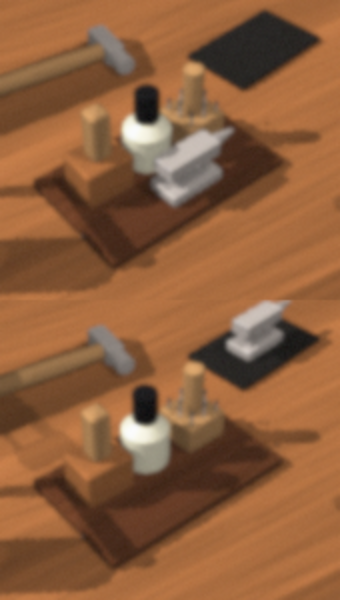

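```bash
python3 -c "
from bench import bot
print(bot.job_done())"
```

```text
the job is handed in; nothing more can be done
None
```

The job is handed in: the anvil stands upright on the pad, lengthwise and within about 2 mm of its middle. The bottle, bur block and mallet are back upright within about 2 mm of where they stood and within about 1° of square to the board. Nothing fell, and the robot touched nothing at the end (35 s used).

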